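Push a power brick down the test-bay lane to its end stop

TASK

With your fingertips, line up the black power brick that lies in front of the guide lane with the gap between its two aluminium rails and push it down between them, cord stub first, until it sits gently up against the rubber-faced end stop, then back away from it. Neither the brick nor the robot may touch either rail. Slide the brick flat on the bench, never lifting or tipping it, and leave the tin, the bottle and the tape round the lane where they stand.

Things in the scene. Friction and masses are not known exactly. Their poses are not given: they have to be found in the camera images.
- lane: Fixed end stop of the lane: two blue posts 30 mm high with black rubber faces, y 18 to 50 mm either side of the centre line. Origin: on the bench, on the centre line, in the plane of the rubber faces. x runs level along the centre line from the stop out through the lane's mouth towards the loose brick (push along -x); y across the lane, to the robot's side; z up. The lane's floor is the bench.
- lane_mouth (a point): The middle of the lane's open mouth: on the bench, on the centre line, 170 mm from the rubber faces (lane x = 170 mm, y = 0). The lane is 120 mm wide between the rails. Axes as lane.
- rail_near: Fixed aluminium angle rail on the robot's side; origin and axes are those of lane. Web 22 mm high, 6 mm thick, from x = 0 to 170 mm, inner face at y = +60 mm; a foot flange 3 mm high reaches outward to y = +83 mm. Not to be touched.
- rail_far: The same rail on the side away from the robot: inner face at y = -60 mm, flange outward to y = -83 mm; origin and axes are those of lane. Not to be touched.
- brick: Loose black power brick, 33 mm high, 0.2 to 0.45 kg, flat on the bench before the mouth, off the centre line to the robot's side and askew. Origin on its underside; solid from x = -53 mm (cord end, faces the lane) to +76 mm (plain end), y = -51 to +51 mm. A cord stub reaches 22 mm beyond the cord end and touches nothing. It stays where it is left.
- brick_nose (a point): The middle of the brick's cord end, on its underside (brick x = -53 mm, y = 0), axes as brick. Home: this point at the origin of lane, axes parallel; 9 mm are then free at each rail and the cord stub lies between the stop's posts.
- tin: Bystander: loose small round paste tin with red lid, 49 mm across, 20 mm high, standing outside the rail on the robot's side; origin under its centre.
- bottle: Bystander: loose white dropper bottle with blue collar, 42 mm across, 130 mm high, standing outside the rail on the far side near the stop; origin under its centre.
- tape: Bystander: loose roll of green tape lying flat, 72 mm across, 18 mm high, beyond the end stop; origin under its centre.
Mind the look-alikes: they are no part of the job. Leave any brown look-alike of the brick alone.

How it is judged:
On the way:
1. the brick is part way down the lane, straight and between the rails (y of brick in the frame of lane between -0.01 and 0.01 m and angle between the x axis of brick and the x axis of lane, either way round below 0.1 rad and x of brick in the frame of lane below 0.18 m), for 0.05 s.
At the end, for the whole second after the job is handed in: The brick lies flat and at rest on the bench between the rails, its cord end within 5 mm of the rubber faces of the stop, within 10 mm of the centre line and 0.1 rad of the lane's direction; tin, bottle and tape are within 15 mm of where they stood (y of brick in the frame of lane between -0.01 and 0.01 m and angle between the x axis of brick and the x axis of lane, either way round below 0.1 rad and x of brick in the frame of lane between 0.05 and 0.058 m and height (world z) of brick below 0.005 m and angle between brick's own z axis and vertical below 0.05 rad and linear speed of brick below 0.01 m/s and distance of each of tin, bottle, tape from where it was at the start of the episode below 0.015 m); the robot touches nothing.
It fails at once if the near rail is touched by brick, robot or anything else (over 0.5 N) (contact force between rail_near and anything else above 0.5 N).
It fails at once if the far rail is touched by brick, robot or anything else (over 0.5 N) (contact force between rail_far and anything else above 0.5 N).
It fails at once if the brick is lifted (over 10 mm) or tipped (over 0.15 rad) (height (world z) of brick above 0.01 m or angle between brick's own z axis and vertical above 0.15 rad).
It fails at once if the brick is rammed or pressed hard against the end stop (over 40 N) (contact force between brick and lane above 40 N).
It fails at once if the tin, bottle or tape is moved more than 15 mm (distance of any of tin, bottle, tape from where it was at the start of the episode above 0.015 m).
It also fails if it takes over 48 s, if anything falls off the work surface, if the arm or the gripper's body presses on something with over 40 N, if the wrist force passes 120 N, or if a joint passes its speed limit or range.

ROBOT

A 7-joint arm with a two-finger parallel gripper is mounted at the origin on a cart in front of the work surface, level with it; the furniture and walls round the work are solid. World frame = base frame: x ahead of the robot, y to its left, z up, the work surface at z = 0. Lengths are in m, angles in rad, forces in N, time in s.
With the tool pointing down it reaches from about 0.425 to 0.925 m from the base axis. Payload 6.8 kg.
Tool frame: the origin (TCP) lies on the mounting face of the last link; the fingertips stand 173 mm ahead of it and the grasp point (between the pads) lies 155 mm ahead of it; z points along the fingers, y is the line along which they close (so a half turn about z gives the same grasp; the last joint's range is limited). The gripper opens to 85 mm and grips with 20 to 120 N. Pads are 22 mm wide; open, the fingers measure 114 mm over their backs; the gripper's body (76 mm by 85 mm) begins 54 mm behind the grasp point. The pads swing forward as they close: fully open they stand 13 mm farther back than shut.
Start: joints at [-1.343, 0.477, 0.022, 1.555, -0.011, 1.109, -0.083], TCP at [0.222, 0.637, 0.405] pointing down, gripper open.
Joint ranges: [-2.96, 2.96], [-0.34, 2.1], [-1.41, 1.46], [0.24, 2.44], [-1.37, 4.51], [0.17, 1.92], [-2.96, 2.96]. Speed limits (rad/s): [2.39, 2.39, 3.14, 3.14, 3.14, 3.14, 3.14].

INTERFACE

Orientations are given as a unit quaternion [w, x, y, z].
In Python, from station import bot gives the robot as it stands. The module is installed in compiled form; this text tells all that it offers.
- The arm moves only by the shell command python3 -m pendant 'ROWS' [FORCE]. ROWS is JSON, a list of rows, each a list of 5 numbers: the finger opening in m, from 0 to 0.0854, then the shift along the tool's x, y, z in m, then the turn about the tool's z in degrees. In form: [[jaw, x, y, z, yaw], ...]. A call has 1 to 12 rows; each row shifts and turns the commanded pose from where the row before left it, along the tool's axes as they then stand; what a row does not reach is not made up. A row lasts 1/12 s, in which the tool goes at most 41.7 mm and 7.16 degrees, less where a joint would pass 70% of its speed; a pose out of reach is approached as far as the arm can. A call with a gripper value outside its range is refused whole. The fingers move at their own pace and stop on an object; FORCE is the grip in N (left out, the last holds). Time passes only in rows, so rows that do not move let the fingers close. It gives the time, the measured TCP pose, the force, the opening and the grip force at its end, in the units of the state.
- bot.get_obs(): the state, without advancing time (a new reading comes with each control period).
- bot.read_camera(name): name is "side" or "top" or "wrist"; returns (picture, depth): 384x512x3 uint8, blue, green, red; 384x512 float32, m along the optical axis (not along the pixel's ray), 0 where there is no reading.
- bot.camera_model(name): a dict with "intrinsics" (3x3 intrinsics, pixels), "R" (3x3) and "t" (3): a world point X has camera coordinates R X + t. Camera axes: x right, y down, z forward; pixel columns grow to the right and rows downward; lengths in m; the calibration is good to about 2 mm. The wrist camera is an equidistant fisheye: a pixel r from the principal point sees the ray r / f radians off the axis. A picture is of the moment at which its call begins: read the wrist's pose just before it. camera_model takes no time and is no camera call; for the wrist camera it gives the pose at the moment of the call.
- bot.hand_in(): hands the job in; it is judged then, once.
Trained networks look in the newest picture that a camera, given by its name, has taken for a name from the list of things; names that differ only in an ending like _2 or _b are one class to them, and where a whole thing is asked for, a point or a joint stands for the part that bears it (a point fixed in the world has none). Each returns a list of dicts, best first, with "score" (0 to 1); they miss things now and then, are a little off and sometimes report something else, mostly with a low value. They report only what shows in the picture. A call takes as long as a camera call. They do not tell look-alikes from the thing itself.
- bot.boxes_of(name, camera): "at" ([column, row] in pixels, amid what is visible of it).
- bot.trace(name, camera): "mask" (384x512 bool, what is visible of it) and "at" ([column, row] in pixels, amid what is visible of it).
- bot.pinpoint(name, camera): "at" ([column, row] in pixels: a listed point, or the origin of a listed thing).
The state is a dict: "t": time; "q": joint angles; "joint_vel": joint speeds; "joint_torque": joint torques, N m; "eef_pos": TCP position; "tool_rot": TCP orientation; "contact_force": force on the tool from outside, world axes, zero at the start; "torque": the same for the moment, N m; "gripper_width": opening from 0.0 (shut) to 1.0 (fully open); "grasp_force": force on a finger pad.
Only numpy, scipy, OpenCV 4.12 (cv2) and the standard library are available. Lean on these libraries where they do the work, as an engineer would, in place of code of your own. Each camera call takes 0.05 s, during which the arm holds its last target. There are 200 camera calls.

## Working session

There is one attempt and no reset: what is moved stays moved. The work goes in short steps, Python scripts to look and compute and a shell command to move; the robot and the scene stay as the last step left them, time stands still between calls to the robot, and variables do not carry over. Pictures are saved under pics/ and viewed, at most 10 in all, crops included, and the job is handed in when it is done.

```bash
mkdir -p pics; cat > h.py <<'E'
import numpy as np, cv2
from station import bot
def world(cam,px,z=None,depth=None):
    m=bot.camera_model(cam);K,R,t=np.array(m["intrinsics"]),np.array(m["R"]),np.array(m["t"])
    u=np.linalg.inv(K)@[px[0],px[1],1.]
    c=-R.T@t; d=R.T@u
    s=(z-c[2])/d[2] if depth is None else depth
    return c+s*d
E
python3 - <<'E'
from h import *
o=bot.get_obs();print(o["t"],o["eef_pos"],o["tool_rot"],o["gripper_width"])
for c in("top","side"):
    p,d=bot.read_camera(c);cv2.imwrite(f"pics/{c}0.png",p);np.save(f"pics/{c}0.npy",d)
    m=bot.camera_model(c);print(c,m)
    for n in("lane","lane_mouth","brick","brick_nose","tin","bottle","tape"):
        print(n,[(np.round(x["at"]),round(x["score"],2),np.round(world(c,x["at"],0),4)) for x in bot.pinpoint(n,c)[:3]])
E
```

```text
0.0 [0.22234046 0.63702526 0.40371522] [-7.84964156e-05  1.67098313e-01  9.85939807e-01 -9.19310266e-04] 0.995430515707668
top {'intrinsics': array([[460.76251127,   0.        , 254.1830525 ],
       [  0.        , 460.76251127, 193.74024815],
       [  0.        ,   0.        ,   1.        ]]), 'R': array([[-0.02552515, -0.99956507, -0.01476945],
       [-0.99714814,  0.02650751, -0.07066076],
       [ 0.07102153,  0.0129237 , -0.99739106]]), 't': array([0.0606176 , 0.60087932, 1.22955827])}
lane [(array([329., 198.]), 0.55, array([ 0.5854, -0.1616,  0.    ]))]
lane_mouth []
brick [(array([140., 250.]), 0.9, array([0.4582, 0.3633, 0.    ])), (array([229., 232.]), 0.69, array([ 0.5002,  0.1174, -0.    ]))]
brick_nose [(array([251., 229.]), 0.71, array([0.5077, 0.0559, 0.    ])), (array([124., 241.]), 0.62, array([0.4821, 0.4076, 0.    ]))]
tin [(array([315., 251.]), 0.51, array([ 0.4433, -0.1178,  0.    ]))]
bottle [(array([301., 158.]), 0.73, array([ 0.7008, -0.0866,  0.    ]))]
tape [(array([371., 191.]), 0.75, array([ 0.6017, -0.2773,  0.    ])), (array([230., 231.]), 0.61, array(
[... 399 characters left out ...]
3])}
lane [(array([271., 182.]), 0.92, array([ 0.5705, -0.1494,  0.    ])), (array([308., 185.]), 0.38, array([ 0.4523, -0.1234,  0.    ]))]
lane_mouth []
brick [(array([330., 280.]), 0.83, array([0.4594, 0.3704, 0.    ])), (array([300., 223.]), 0.58, array([0.5027, 0.1156, 0.    ]))]
brick_nose [(array([294., 212.]), 0.96, array([0.5135, 0.0542, 0.    ])), (array([321., 295.]), 0.87, array([0.4856, 0.4193, 0.    ]))]
tin [(array([312., 188.]), 0.64, array([ 0.4431, -0.1   ,  0.    ]))]
bottle [(array([313., 186.]), 0.67, array([ 0.4381, -0.115 ,  0.    ])), (array([230., 189.]), 0.62, array([ 0.7005, -0.0981,  0.    ]))]
tape [(array([259., 163.]), 0.57, array([ 0.6041, -0.3074,  0.    ]))]
```

```bash
python3 - <<'E'
import cv2
p=cv2.imread("pics/top0.png");cv2.imwrite("pics/top0c.png",cv2.resize(p[120:300,90:400],None,fx=2.58,fy=2.58,interpolation=cv2.INTER_CUBIC))
E
```

```text
(no output)
```

View pics/top0c.png

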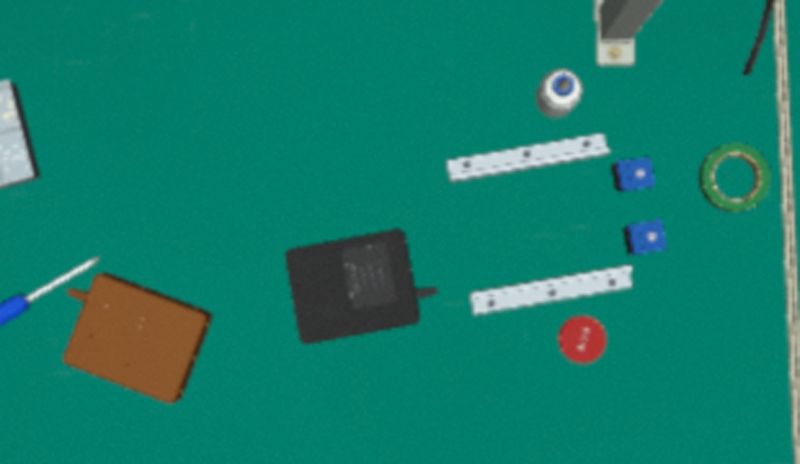

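View pics/side0.png

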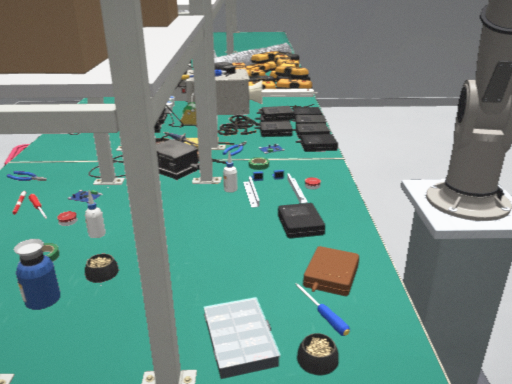

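The candidates for the brick are the black brick at top-camera pixel (226,230) and the brown look-alike at (143,250). The crop shows the black one with its cord stub pointing right at (258,233), towards the rails, so I choose the black one. The near rail is at about (304,232), the far rail at (295,181), the blue posts at (336,188) and (340,212), and the tin at (316,251).

Next I'll measure the lane and the brick using depth and colour.

```bash
cat >> h.py <<'E'
def cloud(cam,d):
    m=bot.camera_model(cam);K,R,t=np.array(m["intrinsics"]),np.array(m["R"]),np.array(m["t"])
    v,u=np.mgrid[:384,:512];r=np.stack([u,v,np.ones_like(u)],-1)@np.linalg.inv(K).T
    return (r*d[...,None]-t)@R
def planar(cam,z):
    m=bot.camera_model(cam);K,R,t=np.array(m["intrinsics"]),np.array(m["R"]),np.array(m["t"])
    v,u=np.mgrid[:384,:512];r=(np.stack([u,v,np.ones_like(u)],-1)@np.linalg.inv(K).T)@R
    c=-R.T@t
    return c+r*((z-c[2])/r[...,2])[...,None]
def rect(P):
    (cx,cy),(a,b),ang=cv2.minAreaRect((P[:,:2]*1000).astype(np.float32));return np.round([cx,cy,a,b,ang],1)
E
python3 - <<'E'
from h import *
p=cv2.imread("pics/top0.png").astype(int);d=np.load("pics/top0.npy");C=cloud("top",d)
roi=np.zeros((384,512),bool);roi[165:260,195:350]=1
print("bench z",np.median(C[195:215,270:290,2]),C[195:215,270:290,2].std())
b,g,r=p[...,0],p[...,1],p[...,2]
def big(m,n=1):
    k,l,s,_=cv2.connectedComponentsWithStats((m&roi).astype(np.uint8));o=np.argsort(-s[1:,4])[:n]+1;return [l==i for i in o]
dark=(p.max(-1)<90)
for m in big(dark):
    m=cv2.morphologyEx(m.astype(np.uint8),cv2.MORPH_OPEN,np.ones((9,9)))>0
    m=cv2.morphologyEx(m.astype(np.uint8),cv2.MORPH_CLOSE,np.ones((25,25)))>0
    print("brick z",np.median(C[m][:,2]),"z33 rect",rect(planar("top",.033)[m]))
    h=m&(C[...,2]>.024); print("depth rect",rect(C[h]),h.sum())
for m in big((p.min(-1)>140),2):
    print("rail px",np.argwhere(m).mean(0),"z3",rect(planar("top",.003)[m]),m.sum())
    h=m&(C[...,2]>.013);print("web",h.sum(),np.round(np.percentile(C[m][:,2],[5,25,50,75,95]),4)); 
    if h.sum()>20: print(rect(C[h]))
for m in big((b>g+40)&(b>120),2):
    print("post",np.median(C[m][:,2]),rect(planar("top",.03)[m]),m.sum())
E
```

```text
bench z -0.00040224006303706493 0.06347340585464091
brick z 0.03256394562035117 z33 rect [504.8 121.5 100.4 128.7   9. ]
depth rect [507.3 107.1 100.2 156.6   8.8] 1730
rail px [231.74489796 303.34693878] z3 [495.8 -87.7  21.8 171.6   8.5] 490
web 128 [-0.001   0.0017  0.0043  0.0161  0.0231]
[504.2 -69.9  22.9 196.8   1.3]
rail px [180.35714286 294.16666667] z3 [637.8 -66.3  21.3 169.9   8.4] 462
web 143 [-0.0006  0.0015  0.0044  0.0185  0.0236]
[631.5 -66.5  11.6 166.8   8.6]
post 0.005381657198567355 [ 614.8 -176.3   31.1   33.8    9.1] 140
post 0.0056593505406731595 [ 548.3 -186.    30.4   33.6    8. ] 136
```

```bash
python3 -m pendant '[[0.065,-0.023,-0.0269,0,0],[0.065,-0.023,-0.0269,0,0],[0.065,-0.023,-0.0269,0,0],[0.065,-0.023,-0.0269,0,0],[0.065,-0.023,-0.0269,0,0],[0.065,-0.023,-0.0269,0,0],[0.065,-0.023,-0.0269,0,0],[0.065,-0.023,-0.0269,0,0],[0.065,-0.023,-0.0269,0,0],[0.065,-0.023,-0.0269,0,0],[0.065,-0.023,-0.0269,0,0],[0.065,-0.023,-0.0269,0,0]]'
python3 -m pendant '[[0.065,-0.023,-0.0269,0.01,0],[0.065,-0.023,-0.0269,0.02,0],[0.065,-0.023,-0.0269,0.02,0],[0.065,-0.023,-0.0269,0.02,0],[0.065,0,0,0.02,-6.9],[0.065,0,0,0.02,-6.9],[0.065,0,0,0.02,-6.9],[0.065,0,0,0.02,-7],[0.065,0,0,0,0],[0.065,0,0,0,0]]'
cat >> h.py <<'E'
TH=np.radians(8.5);O=np.array([.5794,-.1611]);LX=np.array([-np.sin(TH),np.cos(TH)]);LY=np.array([-np.cos(TH),-np.sin(TH)])
def lane(P): v=np.asarray(P)[...,:2]-O; return np.stack([v@LX,v@LY],-1)
def state():
    o=bot.get_obs();w,x,y,z=o["tool_rot"]
    from scipy.spatial.transform import Rotation as Ro
    M=Ro.from_quat([x,y,z,w]).as_matrix()
    hd=np.degrees(np.arctan2(M[1,1],M[0,1]))
    print("t %.2f"%o["t"],"lane mm",np.round(lane(o["eef_pos"])*1000,1),"z %.1f"%(o["eef_pos"][2]*1000),"toolY heading-98.5: %.2f"%(hd-98.5),"tilt",np.round(M[:2,2],4),"F",np.round(o["contact_force"],1),"w",o["gripper_width"])
def brick():
    p,d=bot.read_camera("top");m=(p.max(-1)<90);m[:165]=0;m[262:]=0;m[:,:195]=0;m[:,350:]=0
    k,l,s,_=cv2.connectedComponentsWithStats(m.astype(np.uint8));m=(l==1+np.argmax(s[1:,4])).astype(np.uint8)
    m=cv2.morphologyEx(m,cv2.MORPH_OPEN,np.ones((9,9)));m=cv2.morphologyEx(m,cv2.MORPH_CLOSE,np.ones((25,25)))>0
    r=rect(planar("top",.033)[m]);print("brick rect",r,"centre lane mm",np.round(lane(r[:2]/1000)*1000,1),"dang",r[4]-8.5);return p
E
python3 -c "
from h import *
state();p=brick();cv2.imwrite('pics/top1.png',cv2.resize(p[120:300,90:400],None,fx=2.58,fy=2.58))"
```

```text
t: 1.8
eef_pos: [0.3769, 0.2398, 0.405]
tool_rot: [0.0, 0.167, 0.986, 0.0]
contact_force: [0.2, -0.4, 0.3]
gripper_width: 0.763
grasp_force: 0.0
t: 2.63
eef_pos: [0.4279, 0.1095, 0.2544]
tool_rot: [-0.001, -0.072, 0.997, -0.0]
contact_force: [-0.1, 0.7, 0.6]
gripper_width: 0.766
grasp_force: 0.0
t 2.63 lane mm [290.  109.8] z 254.4 toolY heading-98.5: -0.27 tilt [-0.0018 -0.0007] F [-0.1  0.7  0.6] w 0.7655286250962746
brick rect [503.  121.5 105.3 128.9   9.8] centre lane mm [290.8  33.8] dang 1.3000000000000007
```

View pics/top1.png

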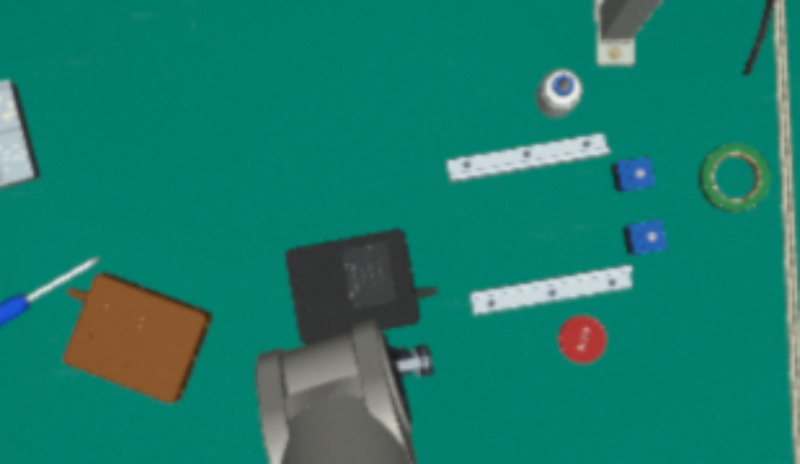

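The arm now hangs over the near side at crop pixel (330,370), and the brick and bystanders are untouched. Next I lower the tool and push sideways, stopping a little short.

```bash
python3 -m pendant '[[0.065,0,0,0.025,-0.3],[0.065,0,0,0.025,0],[0.065,0,0,0.02,0],[0.065,0,0,0.006,0],[0.065,-0.005,0,0,0],[0.065,-0.005,0,0,0],[0.065,-0.005,0,0,0],[0.065,-0.005,0,0,0]]'
python3 -m pendant '[[0.065,-0.005,0,0,0],[0.065,-0.005,0,0,0],[0.065,-0.004,0,0,0],[0.065,-0.004,0,0,0],[0.065,-0.003,0,0,0],[0.065,-0.001,0,0,0],[0.065,0,0,0,0]]'
python3 -c "
from h import *
state();p=brick();cv2.imwrite('pics/top2.png',cv2.resize(p[120:300,90:400],None,fx=2.58,fy=2.58))"
```

```text
t: 3.35
eef_pos: [0.4487, 0.113, 0.18]
tool_rot: [0.001, -0.076, 0.997, 0.0]
contact_force: [-2.4, -0.2, 1.8]
gripper_width: 0.762
grasp_force: 1.2
t: 3.93
eef_pos: [0.4701, 0.1162, 0.1787]
tool_rot: [0.0, -0.076, 0.997, 0.0]
contact_force: [-0.9, -0.1, -0.3]
gripper_width: 0.766
grasp_force: 0.0
t 3.93 lane mm [290.4  67.2] z 178.7 toolY heading-98.5: 0.25 tilt [0.0009 0.0002] F [-0.9 -0.1 -0.3] w 0.7657620513077616
brick rect [538.4 124.9 134.5  96.5  88.6] centre lane mm [288.9  -1.7] dang 80.1
```

View pics/top2.png

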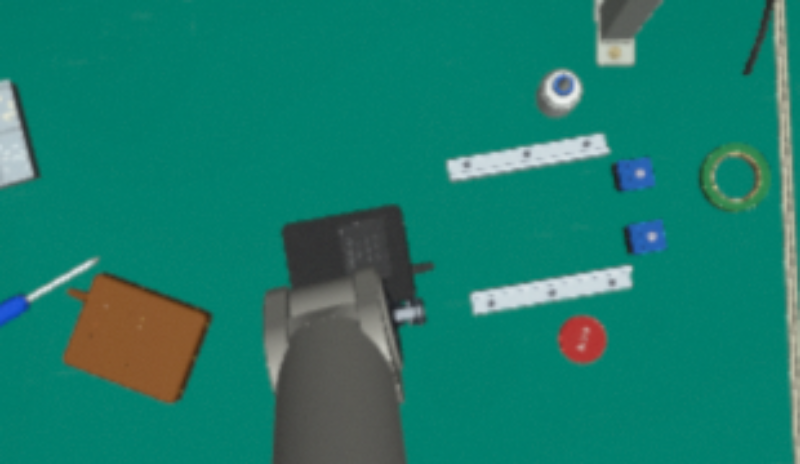

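The brick moved about 25 mm towards the centre line, and its far edge now runs (283,225)–(400,207) in the crop. The arm hides the near edge, so I'll fit the visible far edge.

```bash
cat >> h.py <<'E'
def edge(p,lo,hi):
    # far side line of the brick: outermost dark lane-y for lane x in [lo,hi]
    L=lane(planar("top",.033))*1000; g=p.max(-1).astype(float)
    xs=[];ys=[]
    for u in range(195,350):
        for v in range(160,250):
            if g[v,u]>=75 and g[v+1,u]<75 and g[v+3,u]<75:
                f=(g[v,u]-75)/(g[v,u]-g[v+1,u]); q=L[v,u]*(1-f)+L[v+1,u]*f
                if lo<q[0]<hi and -90<q[1]<20: xs.append(q[0]);ys.append(q[1])
                break
    a,b=np.polyfit(xs,ys,1);r=np.abs(np.polyval([a,b],xs)-ys);k=r<3;xs=np.array(xs)[k];ys=np.array(ys)[k];a,b=np.polyfit(xs,ys,1)
    print("edge n",len(xs),"slope deg %.2f"%np.degrees(np.arctan(a)),"y at mid %.1f"%(a*(lo+hi)/2+b))
E
python3 - <<'E'
from h import *
edge(cv2.imread("pics/top0.png"),235,345)
p=cv2.imread("pics/top2.png");p=bot.read_camera("top")[0];edge(p,235,345);state()
E
```

```text
edge n 40 slope deg 0.48 y at mid -17.4
edge n 41 slope deg 0.26 y at mid -43.2
t 4.03 lane mm [290.4  67.3] z 178.7 toolY heading-98.5: 0.25 tilt [0.001  0.0003] F [-0.2  0.2  0.7] w 0.7633245075623206
```

```bash
python3 -m pendant '[[0.065,-0.003,0,0,0.25],[0.065,-0.002,0,0,0],[0.065,-0.0012,0,0,0],[0.065,0,0,0,0],[0.065,0.01,0,0,0],[0.065,0.01,0,0,0],[0.065,0,0,-0.03,0],[0.065,0,0,-0.03,0],[0.065,0,0,-0.02,0],[0.065,-0.026,0.032,0,0],[0.065,-0.026,0.032,0,0],[0.065,-0.029,0.032,0,0]]'
python3 -m pendant '[[0.06,0,0,0,7],[0.06,0,0,0,7],[0.06,0,0,0,7],[0.06,0,0,0,7],[0.06,0,0,0,7],[0.06,0,0,0,7],[0.06,0,0,0,7],[0.06,0,0,0,7],[0.06,0,0,0,7],[0.06,0,0,0,7],[0.06,0,0,0,7],[0.06,0,0,0,7]]'
python3 -m pendant '[[0.06,0,0,0,6],[0.06,0,0,0,0],[0.06,0,0,0,0]]'
python3 -c "
from h import *
state();p=brick();edge(p,235,345);cv2.imwrite('pics/top3.png',cv2.resize(p[120:300,90:400],None,fx=2.58,fy=2.58))"
```

```text
t: 5.03
eef_pos: [0.5204, 0.2206, 0.2595]
tool_rot: [0.0, -0.074, 0.997, 0.0]
contact_force: [0.3, 0.0, 0.2]
gripper_width: 0.761
grasp_force: 0.0
t: 6.03
eef_pos: [0.5198, 0.2194, 0.2585]
tool_rot: [-0.0, 0.615, 0.789, -0.0]
contact_force: [-0.2, 0.1, -0.5]
gripper_width: 0.705
grasp_force: 0.0
t: 6.28
eef_pos: [0.5201, 0.2196, 0.2584]
tool_rot: [-0.0, 0.651, 0.759, -0.0]
contact_force: [0.4, 0.5, 1.0]
gripper_width: 0.704
grasp_force: 0.0
t 6.28 lane mm [385.3   2.4] z 258.4 toolY heading-98.5: -89.80 tilt [-0.0007 -0.0005] F [0.4 0.5 1. ] w 0.7039244472716264
brick rect [536.5 125.9 100.5 127.8   8.5] centre lane mm [290.2   0. ] dang 0.0
edge n 40 slope deg -0.16 y at mid -49.2
```

View pics/top3.png

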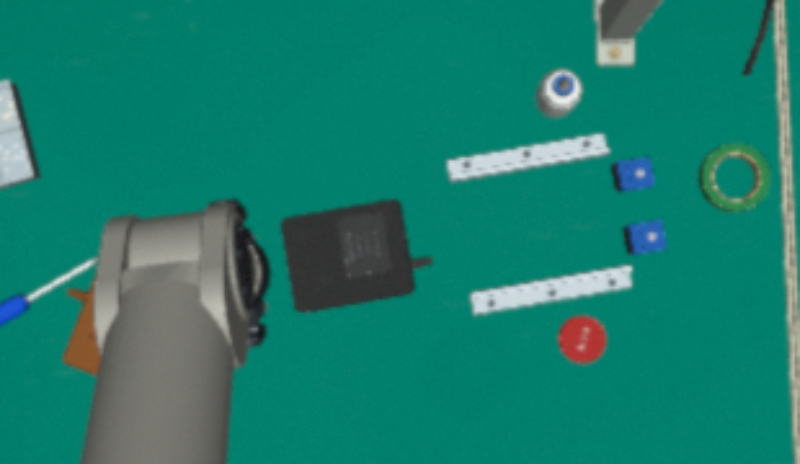

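The brick is centred (crop (350,255)), parallel to the rails and pointing at the gap. I'll lower behind its plain end and push most of the way to the mouth, then check.

```bash
python3 -m pendant '[[0.06,0,0.0024,0.02,0.2],[0.06,0,0,0.03,0],[0.06,0,0,0.024,0],[0.06,0,0,0.006,0],[0.06,-0.005,0,0,0],[0.06,-0.005,0,0,0],[0.06,-0.005,0,0,0],[0.06,-0.005,0,0,0],[0.06,-0.006,0,0,0],[0.06,-0.007,0,0,0],[0.06,-0.007,0,0,0],[0.06,-0.007,0,0,0]]'
python3 -m pendant '[[0.06,-0.007,0,0,0],[0.06,-0.007,0,0,0],[0.06,-0.007,0,0,0],[0.06,-0.007,0,0,0],[0.06,-0.007,0,0,0],[0.06,-0.007,0,0,0],[0.06,-0.005,0,0,0],[0.06,-0.003,0,0,0],[0.06,0,0,0,0]]'
python3 -c "
from h import *
state();p=brick();cv2.imwrite('pics/top4.png',cv2.resize(p[120:300,90:400],None,fx=2.58,fy=2.58));edge(p,180,280)"
```

```text
t: 7.33
eef_pos: [0.5304, 0.173, 0.1791]
tool_rot: [0.0, 0.654, 0.757, 0.0]
contact_force: [0.2, 1.8, 1.4]
gripper_width: 0.704
grasp_force: 1.2
t: 8.08
eef_pos: [0.5374, 0.1228, 0.1786]
tool_rot: [0.0, 0.655, 0.756, -0.0]
contact_force: [-0.0, -0.9, -1.0]
gripper_width: 0.705
grasp_force: 0.0
t 8.08 lane mm [287.   -0.4] z 178.6 toolY heading-98.5: -90.27 tilt [-0.0001 -0.0008] F [-0.  -0.9 -1. ] w 0.704768427192839
brick rect [547.3  40.9 100.1 118.9   8. ] centre lane mm [204.5   1.9] dang -0.5
edge n 17 slope deg -0.12 y at mid -47.4
```

View pics/top4.png

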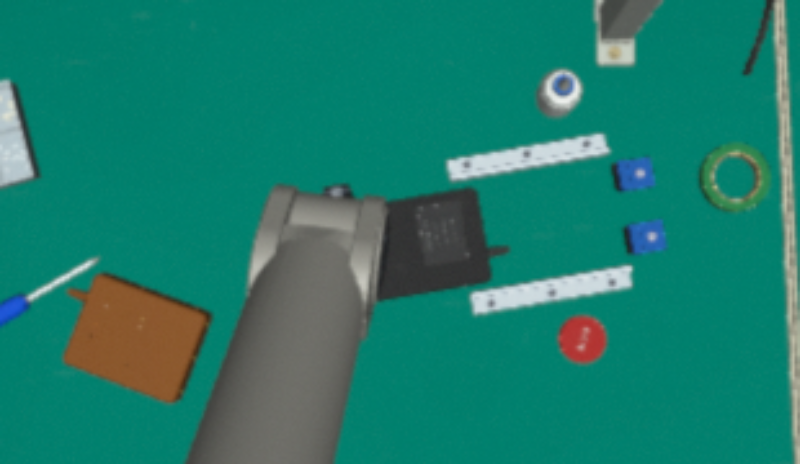

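The brick is at the mouth, its nose at crop (480,240), about 2 mm towards the near side and straight. I'll add a slight steer of -0.8° and carry on.

```bash
python3 -m pendant '[[0.06,-0.003,0,0,-0.4],[0.06,-0.006,0,0,-0.4],[0.06,-0.007,0,0,0],[0.06,-0.007,0,0,0],[0.06,-0.007,0,0,0],[0.06,-0.007,0,0,0],[0.06,-0.007,0,0,0],[0.06,-0.007,0,0,0],[0.06,-0.007,0,0,0],[0.06,-0.005,0,0,0],[0.06,-0.003,0,0,0],[0.06,0,0,0,0]]'
python3 -c "
from h import *
state();p=brick();cv2.imwrite('pics/top5.png',cv2.resize(p[150:260,190:360],None,fx=4.7,fy=4.7));edge(p,100,205)"
```

```text
t: 9.13
eef_pos: [0.5479, 0.0579, 0.1788]
tool_rot: [0.0, 0.649, 0.761, -0.0]
contact_force: [-0.3, -0.4, 0.5]
gripper_width: 0.698
grasp_force: 0.0
t 9.13 lane mm [221.2  -1.2] z 178.8 toolY heading-98.5: -89.46 tilt [ 0.0004 -0.0005] F [-0.3 -0.4  0.5] w 0.6975321795558229
brick rect [559.6 -39.4  91.1 104.7  88.5] centre lane mm [123.3   1.6] dang 80.0
edge n 3 slope deg -3.98 y at mid -51.8
```

View pics/top5.png

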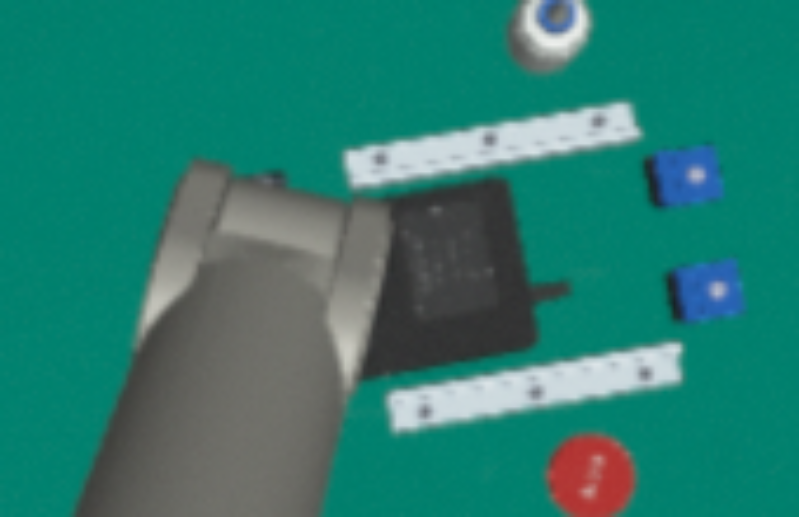

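The brick is a third of the way in, with even gaps: 19 px at the far corner (505,180), which is about 23 px after parallax, against 24 px at the near corner (537,345). I'll continue to just short of the stop.

```bash
python3 -m pendant '[[0.06,-0.004,0,0,0],[0.06,-0.007,0,0,0],[0.06,-0.007,0,0,0],[0.06,-0.007,0,0,0],[0.06,-0.007,0,0,0],[0.06,-0.007,0,0,0],[0.06,-0.007,0,0,0],[0.06,-0.007,0,0,0],[0.06,-0.007,0,0,0],[0.06,-0.006,0,0,0],[0.06,-0.004,0,0,0],[0.06,-0.002,0,0,0]]'
python3 -m pendant '[[0.06,0,0,0,0]]'
python3 -c "
from h import *
state();p=brick();cv2.imwrite('pics/top6.png',cv2.resize(p[150:260,190:360],None,fx=4.7,fy=4.7));state()"
```

```text
t: 10.18
eef_pos: [0.5592, -0.013, 0.1788]
tool_rot: [0.0, 0.649, 0.761, -0.0]
contact_force: [-0.6, 1.8, 0.7]
gripper_width: 0.705
grasp_force: 1.0
t: 10.27
eef_pos: [0.5593, -0.0128, 0.1788]
tool_rot: [0.0, 0.649, 0.761, 0.0]
contact_force: [0.6, -0.5, -0.2]
gripper_width: 0.696
grasp_force: 0.0
t 10.27 lane mm [149.6  -2. ] z 178.8 toolY heading-98.5: -89.43 tilt [ 0.0004 -0.0003] F [ 0.6 -0.5 -0.2] w 0.6961816169930835
brick rect [ 572.2 -121.6   66.9  102.4   88.1] centre lane mm [40.1  1.3] dang 79.6
t 10.32 lane mm [149.9  -2. ] z 178.8 toolY heading-98.5: -89.41 tilt [ 0.0004 -0.0002] F [-0.3 -0.3 -0.1] w 0.7024167861337282
```

View pics/top6.png

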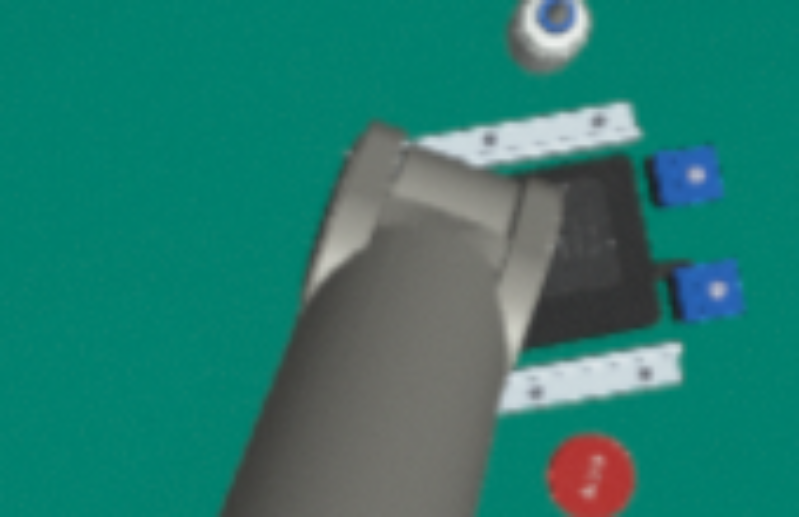

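About 10 mm (15–18 px) remain between the nose (646,238) and the rubber faces, and the rail gaps are good. I'll creep in while watching the force.

```bash
python3 -m pendant '[[0.06,-0.002,0,0,0],[0.06,-0.002,0,0,0],[0.06,-0.002,0,0,0],[0.06,-0.001,0,0,0]]'; python3 -m pendant '[[0.06,-0.001,0,0,0]]';python3 -m pendant '[[0.06,-0.001,0,0,0]]'; python3 -c "
from h import *
state()"
```

```text
t: 10.65
eef_pos: [0.5603, -0.0191, 0.1787]
tool_rot: [-0.0, 0.649, 0.761, 0.0]
contact_force: [-0.7, 1.1, 0.5]
gripper_width: 0.705
grasp_force: 0.8
t: 10.73
eef_pos: [0.5604, -0.02, 0.1787]
tool_rot: [-0.0, 0.649, 0.761, 0.0]
contact_force: [-0.9, 4.1, 0.1]
gripper_width: 0.703
grasp_force: 2.8
t: 10.82
eef_pos: [0.5605, -0.0202, 0.1787]
tool_rot: [-0.001, 0.649, 0.761, 0.0]
contact_force: [-0.9, 6.7, 2.7]
gripper_width: 0.703
grasp_force: 3.4
t 10.82 lane mm [142.1  -2.2] z 178.7 toolY heading-98.5: -89.37 tilt [-0.0007  0.0016] F [-0.9  6.7  2.7] w 0.7029029534781954
```

Force rises to 6.7 N and the tool stalls, so the brick is at the stop. Backing away straight, then lifting and checking.

```bash
python3 -m pendant '[[0.06,0.002,0,0,0],[0.06,0.008,0,0,0],[0.06,0.015,0,0,0],[0.06,0.02,0,0,0],[0.06,0.02,0,-0.01,0],[0.06,0.02,0,-0.03,0],[0.06,0.03,0,-0.03,0],[0.06,0.03,0,-0.03,0],[0.06,0.03,0,-0.02,0],[0.06,0.03,0,0,0],[0.06,0,0,0,0],[0.06,0,0,0,0]]'
python3 -c "
from h import *
state();p=brick();cv2.imwrite('pics/top7.png',cv2.resize(p[150:260,190:360],None,fx=4.7,fy=4.7));edge(p,10,120)
for n in ('tin','bottle','tape'): print(n,[(np.round(x['at']),round(x['score'],2)) for x in bot.pinpoint(n,'top')[:2]])"
```

```text
t: 11.82
eef_pos: [0.5276, 0.1828, 0.2977]
tool_rot: [-0.0, 0.647, 0.763, 0.0]
contact_force: [0.3, -0.5, -0.4]
gripper_width: 0.701
grasp_force: 0.0
t 11.82 lane mm [347.8   0.4] z 297.7 toolY heading-98.5: -89.12 tilt [0.0004 0.0006] F [ 0.3 -0.5 -0.4] w 0.7007750297040551
brick rect [570.3 -96.3 100.5 132.1   9.1] centre lane mm [65.4 -0.6] dang 0.5999999999999996
edge n 41 slope deg 0.44 y at mid -49.9
tin [(array([318., 253.]), 0.84)]
bottle [(array([302., 158.]), 0.69)]
tape [(array([372., 192.]), 0.74)]
```

View pics/top7.png

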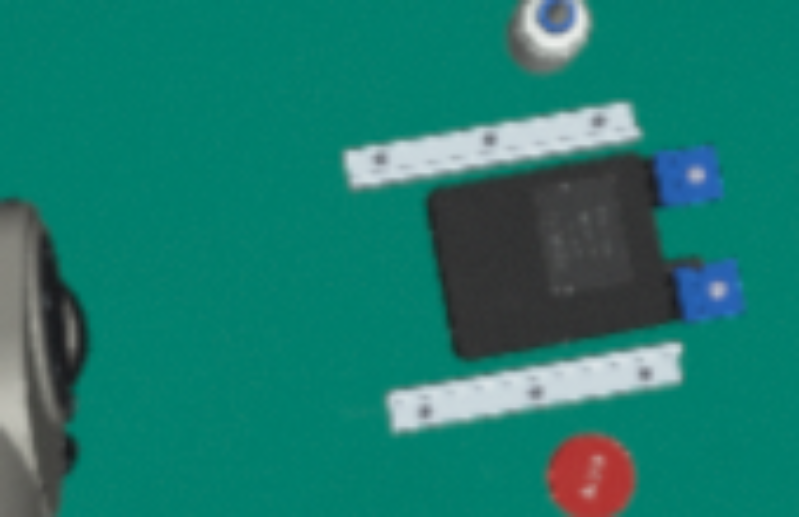

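The brick sits against both posts at (655,180) and (675,300), y about -0.6 mm and 0.5° off. The rails are clear on both sides, the tin, bottle and tape haven't moved, and the arm is clear.

```bash
python3 -c "
from station import bot
print(bot.hand_in())"
```

```text
the job is handed in; nothing more can be done
None
```

The job is handed in: the brick sits cord first against the end stop (pressed at about 7 N), roughly 0.6 mm off the centre line and 0.5° askew, with clear gaps at both rails, the tin, bottle and tape where they stood, and the arm backed away; the hand-in returned no verdict.

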